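Put the check weights of a balance back into their cases

TASK

The balance check is finished: the four steel check weights still stand stacked on the balance pan. Take the stack down from the top, one weight after another, and set each one upright and fully home in the fitted well of its own open wooden case, the case whose well suits its diameter, before you take the next. Set them down gently without dropping any, do not knock the balance, and leave the glass weighing bottle alone.

Things in the scene. Friction and masses are not known exactly. Their poses are not given: they have to be found in the camera images.
- weight_50: the 50 g check weight, smallest of the four: plain upright stainless steel cylinder, diameter 20 mm, height 20 mm, flat ends, a thin dark groove round it just under the top; stands on top of the stack at the start. Origin: centre of its underside; z up along its axis
- weight_100: the 100 g check weight, second smallest of the four: plain upright stainless steel cylinder, diameter 27 mm, height 22 mm, flat ends, a thin dark groove round it just under the top; stands second from the top at the start. Origin: centre of its underside; z up along its axis
- weight_200: the 200 g check weight, second largest of the four: plain upright stainless steel cylinder, diameter 35 mm, height 26.5 mm, flat ends, a thin dark groove round it just under the top; stands third from the top at the start. Origin: centre of its underside; z up along its axis
- weight_500: the 500 g check weight, largest of the four: plain upright stainless steel cylinder, diameter 46 mm, height 38 mm, flat ends, a thin dark groove round it just under the top; stands at the bottom of the stack, on the pan at the start. Origin: centre of its underside; z up along its axis
- case_50: case of the 50 g weight, smallest of four: fixed brown wooden case opened out flat. Base: block 50 x 50 x 16 mm high with a round well in its top, 26 mm wide, 8 mm deep (floor 8 mm above the bench, blue felt), mouth bevelled 3 mm wider. Its lid, an empty square tray as large and high, lies behind, centre at x = +52 mm: not for the weight. Origin: underside of the base, below the well's centre; x to the lid, z up
- case_100: case of the 100 g weight, second smallest of four: fixed brown wooden case opened out flat. Base: block 58 x 58 x 18 mm high with a round well in its top, 34 mm wide, 9 mm deep (floor 9 mm above the bench, blue felt), mouth bevelled 3 mm wider. Its lid, an empty square tray as large and high, lies behind, centre at x = +60 mm: not for the weight. Origin: underside of the base, below the well's centre; x to the lid, z up
- case_200: case of the 200 g weight, second largest of four: fixed brown wooden case opened out flat. Base: block 68 x 68 x 21 mm high with a round well in its top, 43 mm wide, 11 mm deep (floor 10 mm above the bench, blue felt), mouth bevelled 3 mm wider. Its lid, an empty square tray as large and high, lies behind, centre at x = +70 mm: not for the weight. Origin: underside of the base, below the well's centre; x to the lid, z up
- case_500: case of the 500 g weight, largest of four: fixed brown wooden case opened out flat. Base: block 80 x 80 x 28 mm high with a round well in its top, 54 mm wide, 15 mm deep (floor 13 mm above the bench, blue felt), mouth bevelled 3 mm wider. Its lid, an empty square tray as large and high, lies behind, centre at x = +82 mm: not for the weight. Origin: underside of the base, below the well's centre; x to the lid, z up
- balance: balance, 288 x 206 mm, immovable. Origin: centre of underside; display faces -x, z up. Steel pan, 118 mm wide, centred at x = +55 mm, top 82 mm up. Clear shield walls round it rise to 132 mm; inner faces at x = -27 and +135, y = -81 and +81 mm. Its clear lid stands wide open behind the pan, leaning back from x = +140, 310 mm high
- weigh_bottle: small glass weighing bottle with a knobbed ground lid standing loose on the bench, diameter 42 mm, height 58 mm; a bystander, not part of the job. Origin: centre of its underside
Things that resemble listed ones, but are neither listed nor needed, are in the scene too. What is shaped like the weight_200 but red or yellow is not meant.

How it is judged (in metres and radians):
On the way, in this order (a step that is already met when the one before it is completed fails the run):
1. the 50 g weight sits fully home in its own case (horizontal distance between weight_50 and case_50 below 0.008 m and z of weight_50 in the frame of case_50 between 0.005 and 0.011 m and angle between weight_50's own z axis and vertical below 0.1 rad), for 0.2 s.
2. the 100 g weight sits fully home in its own case (horizontal distance between weight_100 and case_100 below 0.008 m and z of weight_100 in the frame of case_100 between 0.006 and 0.012 m and angle between weight_100's own z axis and vertical below 0.1 rad), for 0.2 s.
3. the 200 g weight sits fully home in its own case (horizontal distance between weight_200 and case_200 below 0.008 m and z of weight_200 in the frame of case_200 between 0.007 and 0.013 m and angle between weight_200's own z axis and vertical below 0.1 rad), for 0.2 s.
4. the 500 g weight sits fully home in its own case (horizontal distance between weight_500 and case_500 below 0.008 m and z of weight_500 in the frame of case_500 between 0.01 and 0.016 m and angle between weight_500's own z axis and vertical below 0.1 rad), for 0.2 s.
At the end, for the whole second after the job is handed in: Each of the four weights stands upright (within 0.1 rad), at rest and released, in the well of its own case: within 8 mm of the well's centre and its underside within 3 mm of the well's floor (all of step 1 and all of step 2 and all of step 3 and all of step 4 and linear speed of each of weight_50, weight_100, weight_200, weight_500 below 0.02 m/s); the robot touches nothing.
It fails at once if a weight is dropped: it falls freely at over 0.5 m/s (a drop of more than about 13 mm) ((linear speed of weight_50 above 0.5 m/s and contact force between the fingers and weight_50 below 0.05 N) or (linear speed of weight_100 above 0.5 m/s and contact force between the fingers and weight_100 below 0.05 N) or (linear speed of weight_200 above 0.5 m/s and contact force between the fingers and weight_200 below 0.05 N) or (linear speed of weight_500 above 0.5 m/s and contact force between the fingers and weight_500 below 0.05 N)).
It fails at once if the robot knocks the balance (over 15 N) (contact force between any of the arm, the fingers and balance above 15 N).
It fails at once if the weighing bottle is disturbed (moved more than 15 mm or tipped) (distance of weigh_bottle from where it was at the start of the episode above 0.015 m or angle between weigh_bottle's own z axis and vertical above 0.3 rad).
It also fails if it takes over 120 s, if anything falls off the work surface, if the arm or the gripper's body presses on something with over 40 N, if the wrist force passes 120 N, or if a joint passes its speed limit or range.

ROBOT

A 6-joint arm with a two-finger parallel gripper is mounted at the origin on a cart in front of the work surface, level with it; the furniture and walls round the work are solid. World frame = base frame: x ahead of the robot, y to its left, z up, the work surface at z = 0. Lengths are in mm, angles in rad, forces in N, time in s.
With the tool pointing down it reaches from about 350 to 875 mm from the base axis. Payload 4.2 kg.
Tool frame: the origin (TCP) lies midway between the tips of the shut fingers; the grasp point (between the pads) lies 19 mm behind it; z points along the fingers, y is the line along which they close (so a half turn about z gives the same grasp; the last joint's range is limited). The gripper opens to 85 mm and grips with 20 to 120 N. Pads are 22 mm wide; open, the fingers measure 114 mm over their backs; the gripper's body (76 mm by 85 mm) begins 54 mm behind the grasp point. The pads swing forward as they close: fully open they stand 13 mm farther back than shut.
Start: joints at [-1.046, 0.385, 0.008, 0, -1.194, -0.259], TCP at [164.192, -603.026, 231.312] pointing down, gripper open.
Joint ranges: [-3.14, 3.14], [-1.21, 2.06], [-1.07, 1.41], [-3.16, 2.05], [-2.99, -0.16], [-3.1, 3.1]. Speed limits (rad/s): [2.79, 2.79, 3.14, 3.14, 3.14, 3.14].

INTERFACE

Orientations are given as a unit quaternion [x, y, z, w].
In Python, from bench import read_state, get_image, job_done gives the robot as it stands.
- The arm moves only by the tool servo_tool, never from a script. Its arguments are lists of equal length, an entry for each row: "rotation": the turn, a rotation vector about the world's x, y, z scaled (see below), a list of three; "slide": the shift along the world's x, y, z scaled (see below), a list of three; "grip": the opening, from -1 (shut) to 1 (fully open). In form: {"rotation": [[rx, ry, rz], ...], "slide": [[tx, ty, tz], ...], "grip": [grip, ...]}. A call has 1 to 8 rows; each row is the pose to reach, as a shift and turn from the pose commanded when the call began, turning the shorter way round; what a row does not reach only later rows make up. The controller multiplies each number of a shift by 0.2 m and each number of a turn by 360 degrees. A row lasts 1/8 s, in which the tool goes at most 62.5 mm and 10.7 degrees, less where a joint would pass 70% of its speed; a pose out of reach is approached as far as the arm can. A call with a number of a shift or a turn outside -1 to 1 is refused whole. A call with a gripper value outside its range is refused whole. The fingers move at their own pace and stop on an object; the grip force is fixed at half the most. Time passes only in rows, so rows that repeat a pose let the fingers close. It gives the time, the measured TCP pose, the force, the opening and the grip force at its end, in the units of the state.
- read_state(): the state, without advancing time (a new reading comes with each control period).
- get_image(name): name is "side" or "top" or "wrist"; returns a dict with "image" (480x640x3 uint8, red, green, blue), "depth" (480x640 float32, mm along the optical axis (not along the pixel's ray), 0 where there is no reading), "camera_matrix" (3x3 intrinsics, pixels), "rvec" (rotation vector, rad) and "tvec" (3), from world to camera coordinates, as OpenCV has them; the wrist camera has in their place "hand_eye" (4x4, takes a point from camera to tool coordinates, whose origin is the TCP and whose axes are the flange's). Camera axes: x right, y down, z forward; pixel columns grow to the right and rows downward; lengths in mm; the calibration is good to about 2 mm. A picture is of the moment at which its call begins: read the wrist's pose just before it.
- job_done(): hands the job in; it is judged then, once.
The state is a dict: "clock": time; "joints": joint angles; "joint_vel": joint speeds; "joint_efforts": joint torques, N m; "position": TCP position; "ee_rot": TCP orientation; "contact_force": force on the tool from outside, world axes, zero at the start; "wrist_torque": the same for the moment, N m; "gripper_width": finger opening in mm; "grasp_force": force on a finger pad.
Only numpy, scipy, OpenCV 4.12 (cv2) and the standard library are available. Lean on these libraries where they do the work, as an engineer would, in place of code of your own. Each camera call takes 0.05 s, during which the arm holds its last target. There are 200 camera calls.

## Working session

There is one attempt and no reset: what is moved stays moved. The work goes in short steps, Python scripts to look and compute and a tool call to move; the robot and the scene stay as the last step left them, time stands still between calls to the robot, and variables do not carry over. Pictures are saved under pics/ and viewed, at most 14 in all, crops included, and the job is handed in when it is done.

Besides the shell and the picture viewer there is one more tool, called after ">>>" as name(argument=value, ...) on one line, values as JSON. servo_tool: Moves the arm, as the interface text tells. Shifts and turns lie within -1 to 1; 1 stands for 0.2 m of shift or 360 degrees of turn. Its arguments: {"type":"object","properties":{"rotation":{"type":"array","items":{"type":"array","items":{"type":"number","minimum":-1,"maximum":1}}},"slide":{"type":"array","items":{"type":"array","items":{"type":"number","minimum":-1,"maximum":1}}},"grip":{"type":"array","items":{"type":"number"}}},"required":["rotation","slide","grip"]}

```bash
mkdir -p pics && cat > h.py <<'E'
import numpy as np, cv2
from bench import read_state, get_image, job_done
from scipy.spatial.transform import Rotation as R
def cloud(name):
    st=read_state(); d=get_image(name); K=d["camera_matrix"]; z=d["depth"].astype(float)
    v,u=np.mgrid[:480,:640]
    P=np.stack([(u-K[0,2])/K[0,0]*z,(v-K[1,2])/K[1,1]*z,z],-1)
    if name=="wrist":
        H=np.array(d["hand_eye"]); P=P@H[:3,:3].T+H[:3,3]
        P=R.from_quat(st["ee_rot"]).apply(P.reshape(-1,3)).reshape(P.shape)+np.array(st["position"])
    else:
        M=cv2.Rodrigues(np.array(d["rvec"],float))[0]; P=(P-np.array(d["tvec"]).ravel())@M
    P[z==0]=np.nan
    return d,P
def save(img,n): cv2.imwrite(f"pics/{n}.png",img[...,::-1])
E
python3 - <<'E'
from h import *
print(read_state())
for n in ("top","side"):
    d,P=cloud(n); save(d["image"],n+"0"); np.savez(f"{n}0.npz",img=d["image"],P=P)
    print(n,d["camera_matrix"],-cv2.Rodrigues(np.array(d["rvec"],float))[0].T@np.array(d["tvec"]).ravel())
E
```

```text
{'clock': 0.0, 'joints': array([-1.04640993e+00,  3.85559562e-01,  6.64765435e-03, -4.87327689e-04,
       -1.19399818e+00, -2.58598309e-01]), 'joint_vel': array([ 0.00052234, -0.00035966, -0.0003459 , -0.00110912,  0.00127726,
        0.00051691]), 'joint_efforts': array([-9.57484008e-04, -3.92290521e+01,  1.88405210e+01,  4.18633237e+00,
       -4.65627600e-03, -2.01936942e-06]), 'position': array([ 164.03505959, -602.49619203,  230.23004009]), 'ee_rot': array([-1.32414041e-01,  9.91193903e-01,  1.06333222e-03, -1.93931224e-04]), 'contact_force': array([-0.30158934, -0.03609149, -1.19461275]), 'wrist_torque': array([ 0.01086289,  0.00047606, -0.01107371]), 'grasp_force': 0.0, 'gripper_width': 85.36941732160278}
top [[615.21524935   0.         309.27408519]
 [  0.         615.21524935 246.56594481]
 [  0.           0.           1.        ]] [ 420.15606255   50.17965307 1738.89997658]
side [[436.49454552   0.         315.17788831]
 [  0.         436.49454552 239.10360075]
 [  0.           0.           1.        ]] [ 313.92503404 1010.62834358  514.79080668]
```

View pics/top0.png

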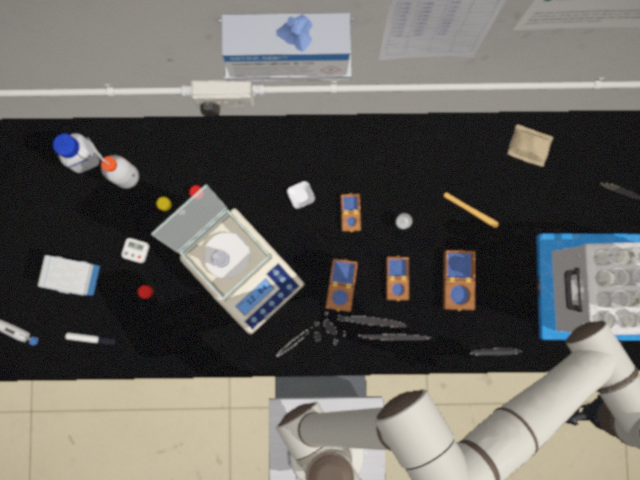

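View pics/side0.png

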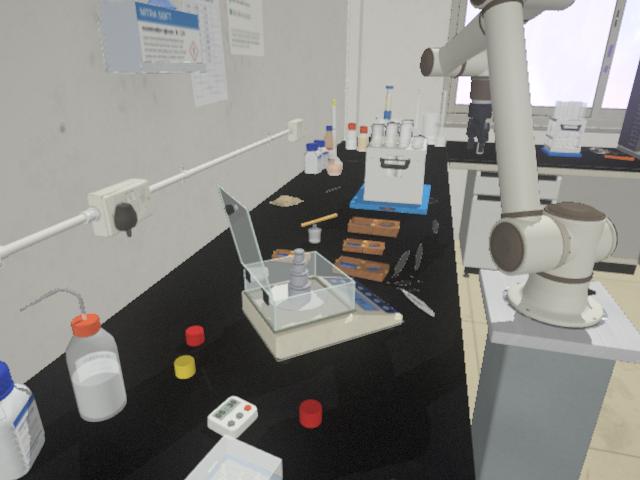

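```bash
python3 - <<'E'
from h import *
z=np.load("top0.npz"); img,P=z["img"],z["P"]
hsv=cv2.cvtColor(img,cv2.COLOR_RGB2HSV)
# cases: pixels brown or blue within region, near bench height
reg=np.zeros((480,640),bool); reg[185:320,315:485]=1
sat=(hsv[...,1]>90)&(hsv[...,2]>50)&reg
n,l,s,c=cv2.connectedComponentsWithStats(sat.astype(np.uint8))
for i in range(1,n):
    if s[i,4]<150: continue
    m=l==i; Q=P[m]; Q=Q[~np.isnan(Q[:,0])]
    r=cv2.minAreaRect(Q[:,:2].astype(np.float32)); print("comp",s[i],"rect",np.round(r[0]),np.round(r[1]),round(r[2],1),"zmax",np.percentile(Q[:,2],95))
    b=m&(hsv[...,0]>100)&(hsv[...,0]<130)
    n2,l2,s2,c2=cv2.connectedComponentsWithStats(b.astype(np.uint8))
    for j in range(1,n2):
        if s2[j,4]>15: q=P[l2==j]; print("   blue",s2[j,4],np.round(c2[j],1),np.round(np.nanmean(q,0),1))
for n in("top0","side0"):
    P=np.load(n+".npz")["P"]
    Q=P.reshape(-1,3); 
    k=(Q[:,2]>150)&(Q[:,2]<200)&(abs(Q[:,0]-386)<60)&(abs(Q[:,1]-310)<60)
    for lo,hi in((170,187),(187,195),(150,166),(122,144)):
        k=(Q[:,2]>lo)&(Q[:,2]<hi)&(abs(Q[:,0]-386)<60)&(abs(Q[:,1]-310)<60)
        if k.sum(): print(n,lo,hi,k.sum(),np.round(np.median(Q[k],0),1),np.round(np.ptp(Q[k],0)))
print(np.round(np.array(get_image("wrist")["hand_eye"]),3))
top=cv2.resize(img[180:345,140:490],None,fx=2.2,fy=2.2,interpolation=cv2.INTER_CUBIC); save(top,"topcrop")
P=np.load("top0.npz")["P"]
for uv in((217,258),(240,252),(190,262),(238,210),(182,258),(249,332),(302,284),(205,188),(157,235)): print(uv,np.round(P[uv[1],uv[0]]))
E
```

```text
comp [443 191  42  32 386] rect [ 684. -405.] [142.  28.] 56.2 zmax 12.71391238495336
comp [340 192  22  41 518] rect [671. -78.] [ 60. 115.] 89.3 zmax 20.705372177882953
comp [ 443  249   33   63 1047] rect [ 473. -381.] [ 94. 176.] 87.6 zmax 33.768724180671875
comp [386 255  24  47 621] rect [ 481. -207.] [ 68. 130.] 88.7 zmax 23.486800943800485
comp [449 254  21  23 464] rect [ 514. -381.] [61. 63.] 88.4 zmax 11.01568978815832
   blue 464 [458.9 264.9] [ 514.3 -381.1    4.4]
comp [325 258  34  54 721] rect [465. -48.] [ 78. 152.] 80.1 zmax 27.015395833316067
comp [390 261  15  14 207] rect [ 510. -206.] [38. 42.] 0.0 zmax 11.615165140969864
   blue 207 [397.  267.5] [ 509.9 -205.8    4.6]
comp [333 263  21  20 325] rect [498. -53.] [51. 51.] 80.8 zmax 11.462872104655586
   blue 325 [342.9 272.3] [498.9 -52.7   4.8]
comp [452 286  15  17 207] rect [ 432. -376.] [42. 45.] 89.1 zmax 19.65089114325071
   blue 207 [459.  294.3] [ 431.4 -376.    13.3]
top0 122 144 20 [439.  271.1 132.3] [13. 33. 17.]
side0 122 144 76 [437.6 272.5 127.6] [19. 33. 10.]
[[   0.      -0.963   -0.269   68.852]
 [   1.       0.      -0.      -0.412]
 [   0.      -0.269    0.963 -141.123]
 [   0.       0.       0.       1.   ]]
(217, 258) [532. 275. 190.]
(240, 252) [555. 229.  76.]
(190, 262) [527. 354. 130.]
(238, 210) [680. 242.   7.]
(182, 258) [542. 388.  66.]
(249, 332) [337. 211.  30.]
(302, 284) [467.  63.  40.]
(205, 188) [690. 287. 300.]
(157, 235) [582. 405. 280.]
```

View pics/topcrop.png

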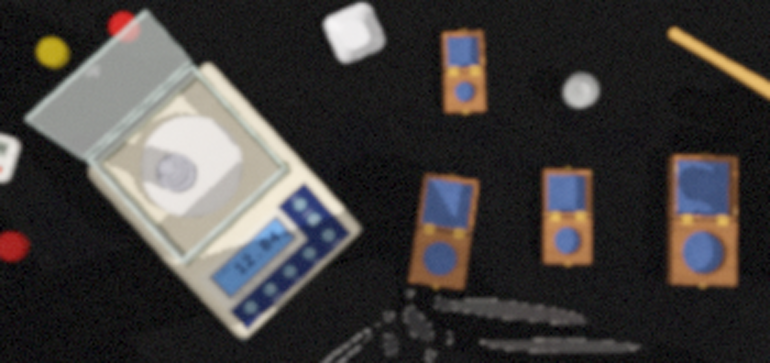

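>>> servo_tool(rotation=[[0,0,0],[0,0,0],[0,0,0],[0,0,0],[0,0,0]], slide=[[0.1,0.15,0.1],[0.22,0.38,0.25],[0.38,0.62,0.4],[0.52,0.86,0.5],[0.6,1.0,0.55]], grip=[1,1,1,1,1])

```text
clock: 0.78
position: [285.2, -401.2, 342.9]
ee_rot: [-0.133, 0.991, -0.001, 0.001]
contact_force: [-0.4, -0.6, -1.0]
gripper_width: 85.1
grasp_force: 0.0
```

>>> servo_tool(rotation=[[0,0,0],[0,0,0],[0,0,0],[0,0,0],[0,0,0],[0,0,0]], slide=[[0.12,0.2,0.05],[0.25,0.42,0.1],[0.38,0.65,0.15],[0.5,0.82,0.2],[0.55,0.9,0.2],[0.55,0.9,0.2]], grip=[1,1,1,1,1,1])

```text
clock: 1.52
position: [394.5, -222.0, 381.1]
ee_rot: [-0.134, 0.991, 0.0, -0.0]
contact_force: [-1.0, 0.6, -0.6]
gripper_width: 85.6
grasp_force: 0.0
```

```bash
python3 - <<'E'
from h import *
d,P=cloud("wrist"); save(d["image"],"wA"); np.savez("wA.npz",img=d["image"],P=P); print(d["camera_matrix"][0],read_state()["position"])
E
```

```text
[374.81076796   0.         315.64927341] [ 394.16622245 -222.6675141   381.02732806]
```

View pics/wA.png

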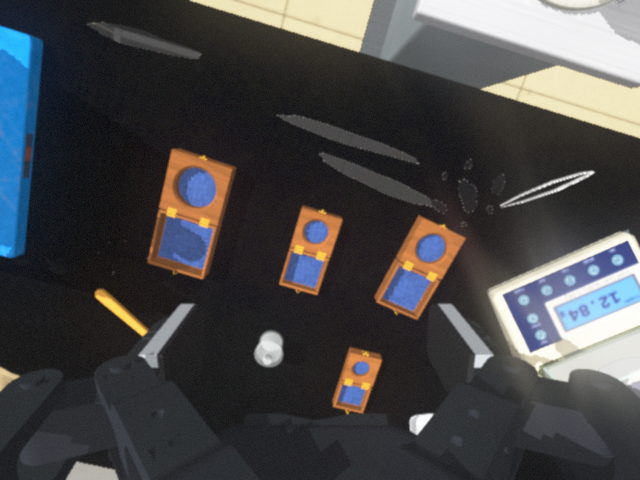

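```bash
cat >> h.py <<'E'
def rays(d,uv,z,st):
    K=d["camera_matrix"]; H=np.array(d["hand_eye"]); uv=np.atleast_2d(uv).astype(float)
    r=np.c_[(uv-K[:2,2])/[K[0,0],K[1,1]],np.ones(len(uv))]@H[:3,:3].T
    q=R.from_quat(st["ee_rot"]); r=q.apply(r); o=q.apply(H[:3,3])+st["position"]
    return o+r*((z-o[2])/r[:,2])[:,None]
E
python3 - <<'E'
from h import *
st=read_state(); d=get_image("wrist"); z=np.load("wA.npz"); img,P=z["img"],z["P"]
hsv=cv2.cvtColor(img,cv2.COLOR_RGB2HSV)
b=((hsv[...,0]>105)&(hsv[...,0]<130)&(hsv[...,1]>110)&(hsv[...,2]>40)).astype(np.uint8)
n,l,s,c=cv2.connectedComponentsWithStats(b)
tops={"500":((197,187),28,13,80),"100":((315,231),18,9,58),"200":((431,248),21,10,68),"50":((361,368),16,8,50)}
for k,(uv,zt,zf,w) in tops.items():
    i=l[uv[1],uv[0]]; m=(l==i)
    v,u=np.nonzero(m); pt=rays(d,np.c_[u,v],zt,st)[:,:2].astype(np.float32); pf=rays(d,np.c_[u,v],zf,st)[:,:2].astype(np.float32)
    (cx,cy),r=cv2.minEnclosingCircle(pt); A=np.sqrt(len(u)/np.pi)
    e=[np.round((pt.min(0)+pt.max(0))/2,1),np.ptp(pt,0).round(1)]
    (fx,fy),fr=cv2.minEnclosingCircle(pf)
    Q=P[uv[1]-70:uv[1]+70,uv[0]-70:uv[0]+70].reshape(-1,3)
    hm=hsv[uv[1]-70:uv[1]+70,uv[0]-70:uv[0]+70].reshape(-1,3)
    br=(hm[:,0]<20)&(hm[:,1]>90)&(np.hypot(Q[:,0]-cx,Q[:,1]-cy)<w*.9)&(Q[:,2]>zt-6)
    near=(np.hypot(Q[:,0]-cx,Q[:,1]-cy)<w*.45)&(hm[:,0]<20)&(hm[:,1]>90)
    print(k,"top",np.round([cx,cy,2*r],1),*e,"floor",np.round([fx,fy,2*fr],1),"ztop",np.nanmedian(Q[near,2]).round(1),"zfloor",np.nanmedian(P[m][:,2]).round(1))
# bottle
print("bottle",np.round(P[345,268],0),np.round(rays(d,[268,338],58,st),0))
E
```

```text
500 top [ 426.9 -375.3   48.6] [ 427.2 -375.7] [47.  46.1] floor [ 429.9 -379.3   50.1] ztop 26.2 zfloor 12.1
100 top [ 445.7 -208.9   29.5] [ 445.8 -208.8] [29.  29.3] floor [ 447.8 -208.3   30. ] ztop 16.1 zfloor 8.0
200 top [425.4 -49.6  37.9] [425.7 -48.9] [37.2 35.2] floor [427.5 -45.4  38.7] ztop 18.8 zfloor 8.9
50 top [636.1 -84.3  20.3] [636.3 -84.2] [18.  19.4] floor [641.  -81.8  20.6] ztop 13.4 zfloor 6.5
bottle [ 622. -231.   40.] [[ 600. -235.   58.]]
```

>>> servo_tool(rotation=[[0,0,0.025],[0,0,0.05],[0,0,0.075],[0,0,0.1],[0,0,0.12],[0,0,0.15],[0,0,0.16]], slide=[[0,0.15,0],[0,0.35,0],[0,0.55,0],[0,0.75,0],[0,0.9,0],[0,0.97,0],[0,1,0]], grip=[1,1,1,1,1,1,1])

```text
clock: 2.5
position: [393.9, -23.1, 381.2]
ee_rot: [-0.595, 0.804, 0.0, -0.0]
contact_force: [0.5, -0.5, 0.2]
gripper_width: 85.5
grasp_force: 0.0
```

>>> servo_tool(rotation=[[0,0,0.025],[0,0,0.05],[0,0,0.075],[0,0,0.1],[0,0,0.12],[0,0,0.15],[0,0,0.16],[0,0,0.162]], slide=[[0.1,0.15,0],[0.2,0.35,0],[0.35,0.55,0],[0.5,0.75,0],[0.6,0.9,0],[0.66,0.97,-0.1],[0.68,1,-0.25],[0.68,1,-0.3]], grip=[1,1,1,1,1,1,1,1])

```text
clock: 3.5
position: [529.9, 175.9, 318.8]
ee_rot: [0.91, -0.414, -0.001, 0.002]
contact_force: [0.1, 0.3, -0.4]
gripper_width: 85.7
grasp_force: 0.0
```

>>> servo_tool(rotation=[[0,0,0],[0,0,0],[0,0,0],[0,0,0]], slide=[[0.0,0.15,0],[0.0,0.35,0],[0.0,0.45,-0.05],[0.0,0.45,-0.05]], grip=[1,1,1,1])

```text
clock: 4.0
position: [529.8, 267.0, 310.1]
ee_rot: [0.911, -0.413, -0.001, 0.001]
contact_force: [-0.1, -1.1, -0.4]
gripper_width: 85.6
grasp_force: 0.0
```

```bash
python3 - <<'E'
from h import *
st=read_state(); d,P=cloud("wrist"); save(d["image"],"wB"); np.savez("wB.npz",img=d["image"],P=P); print(st["position"],st["joints"])
Q=P.reshape(-1,3)
for lo,hi in((182,194),(160,171),(138,149),(112,124)):
    k=(Q[:,2]>lo)&(Q[:,2]<hi)&(np.hypot(Q[:,0]-532,Q[:,1]-275)<35)
    if k.sum()>5:
        q=Q[k]; (c,r)=cv2.minEnclosingCircle(q[:,:2].astype(np.float32)); print(lo,k.sum(),np.median(q,0).round(1),np.round(c,1),round(2*r,1))
E
```

```text
[529.754788   267.03768117 310.07070199] [ 7.39513022e-01  2.88993516e-01  6.36023951e-02 -2.40720200e-04
 -1.34798110e+00 -2.08591702e-02]
182 556 [536.4 276.2 186.8] [536.1 276.7] 19.8
160 339 [541.9 268.9 166.7] [536.2 276. ] 26.6
138 393 [544.1 267.1 144.9] [536.1 276.7] 34.7
112 588 [545.3 264.1 118.5] [535.9 276.6] 45.9
```

View pics/wB.png

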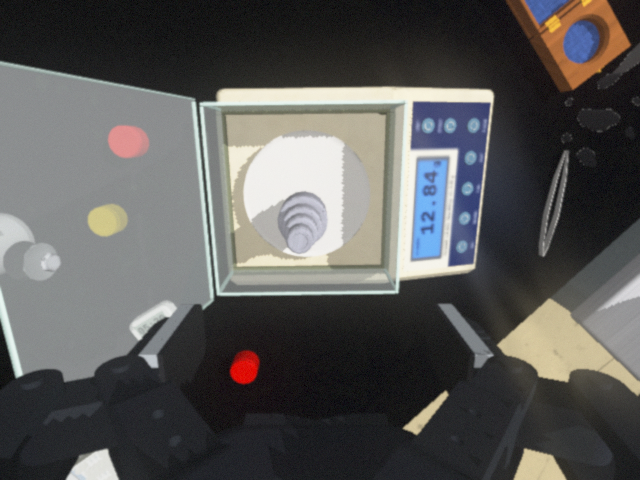

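>>> servo_tool(rotation=[[0,0,0],[0,0,0],[0,0,0],[0,0,0],[0,0,0],[0,0,0],[0,0,0],[0,0,0]], slide=[[0.03,0.047,-0.1],[0.032,0.047,-0.25],[0.032,0.047,-0.4],[0.032,0.047,-0.5],[0.032,0.047,-0.58],[0.032,0.047,-0.63],[0.032,0.047,-0.655],[0.032,0.047,-0.655]], grip=[0.1,0.1,0,0,0,0,0,0])

```text
clock: 5.05
position: [536.8, 276.4, 180.5]
ee_rot: [0.91, -0.414, 0.0, -0.0]
contact_force: [0.3, -1.4, -0.4]
gripper_width: 42.9
grasp_force: 0.0
```

```bash
python3 - <<'E'
from h import *
st=read_state(); d,P=cloud("wrist"); save(d["image"],"wC"); print(st["position"],st["gripper_width"])
E
```

```text
[536.76246816 276.38024139 180.54880443] 42.91975046181733
```

View pics/wC.png

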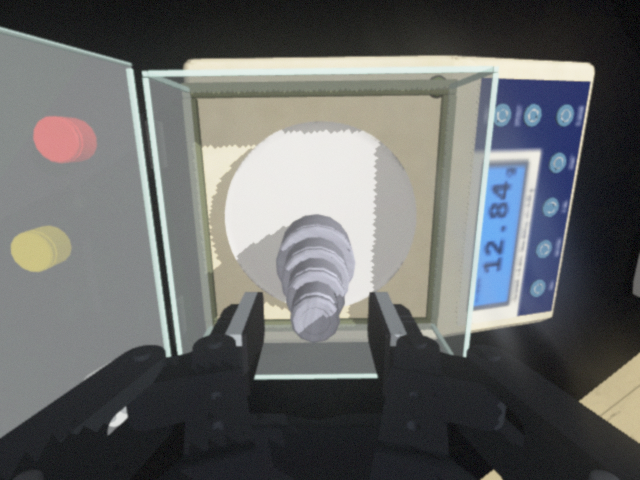

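>>> servo_tool(rotation=[[0,0,0],[0,0,0],[0,0,0],[0,0,0],[0,0,0],[0,0,0],[0,0,0],[0,0,0]], slide=[[0,0,-0.01],[0,0,-0.01],[0,0,-0.01],[0,0,-0.01],[0,0,-0.01],[0,0,-0.01],[0,0,-0.01],[0,0,-0.01]], grip=[0,-0.2,-0.4,-0.6,-0.8,-1,-1,-1])

```text
clock: 6.1
position: [536.8, 276.5, 178.7]
ee_rot: [0.911, -0.413, 0.0, -0.0]
contact_force: [-0.3, 0.2, 2.1]
gripper_width: 16.9
grasp_force: 58.7
```

>>> servo_tool(rotation=[[0,0,0],[0,0,0],[0,0,0],[0,0,0],[0,0,0],[0,0,0],[0,0,0],[0,0,0]], slide=[[0,0,0.02],[0,0,0.08],[0,0,0.17],[0,0,0.27],[0,0,0.37],[0,0,0.45],[0,0,0.48],[0,0,0.5]], grip=[-1,-1,-1,-1,-1,-1,-1,-1])

```text
clock: 7.1
position: [536.3, 276.3, 278.2]
ee_rot: [0.91, -0.414, -0.0, 0.0]
contact_force: [-0.5, 0.2, -0.2]
gripper_width: 16.7
grasp_force: 58.6
```

>>> servo_tool(rotation=[[0,0,0],[0,0,0],[0,0,0],[0,0,0],[0,0,0],[0,0,0],[0,0,0],[0,0,0]], slide=[[0,-0.05,0],[0.03,-0.15,0],[0.06,-0.3,0],[0.09,-0.46,0],[0.12,-0.62,0],[0.14,-0.78,0],[0.15,-0.92,0],[0.15,-1,0]], grip=[-1,-1,-1,-1,-1,-1,-1,-1])

```text
clock: 8.1
position: [566.4, 74.0, 278.0]
ee_rot: [0.91, -0.414, -0.0, 0.0]
contact_force: [0.6, 1.2, 0.1]
gripper_width: 17.1
grasp_force: 58.6
```

>>> servo_tool(rotation=[[0,0,0],[0,0,0],[0,0,0],[0,0,0],[0,0,0],[0,0,0],[0,0,0],[0,0,0]], slide=[[0.02,-0.08,-0.05],[0.05,-0.18,-0.15],[0.08,-0.3,-0.3],[0.1,-0.4,-0.45],[0.12,-0.48,-0.58],[0.14,-0.52,-0.68],[0.14,-0.53,-0.74],[0.14,-0.53,-0.75]], grip=[-1,-1,-1,-1,-1,-1,-1,-1])

```text
clock: 9.1
position: [594.0, -29.7, 127.2]
ee_rot: [0.911, -0.413, -0.001, 0.001]
contact_force: [-0.3, 0.2, 0.6]
gripper_width: 16.3
grasp_force: 58.6
```

```bash
cat >> h.py <<'E'
def well(zf,dw,guess,name,zoff=1.7):
    "well centre from the felt disc (dia dw-4) seen on the floor plane, zoff = wrist z bias"
    st=read_state(); d,P=cloud("wrist"); save(d["image"],name); hsv=cv2.cvtColor(d["image"],cv2.COLOR_RGB2HSV)
    b=((hsv[...,0]>105)&(hsv[...,0]<130)&(hsv[...,1]>110)&(hsv[...,2]>40)).astype(np.uint8)
    n,l,s,c=cv2.connectedComponentsWithStats(b); print("tcp",np.round(st["position"],1),"w",round(st["gripper_width"],1))
    for i in range(1,n):
        if s[i,4]<80: continue
        v,u=np.nonzero(l==i); p=rays(d,np.c_[u,v],zf-zoff,st)[:,:2].astype(np.float32)
        if np.hypot(*(p.mean(0)-guess))<25:
            (x,y),r=cv2.minEnclosingCircle(p); print("well",round(x,1),round(y,1),"dia",round(2*r,1),"bbox c",((p.min(0)+p.max(0))/2).round(1),p.mean(0).round(1),"px",c[i].round(),"depth z",np.nanmedian(P[l==i][:,2]).round(1))
    return d,P
E
python3 - <<'E'
from h import *
well(8,26,(643,-80),"wD")
E
```

```text
tcp [594.  -29.7 127.2] w 16.3
```

View pics/wD.png

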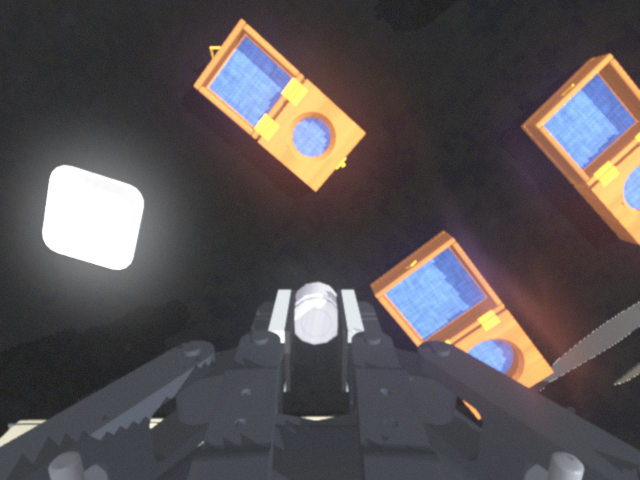

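```bash
python3 - <<'E'
import re
s=open("h.py").read().replace("(hsv[...,0]>105)&(hsv[...,0]<130)&(hsv[...,1]>110)&(hsv[...,2]>40)","(hsv[...,0]>100)&(hsv[...,0]<130)&(hsv[...,1]>75)&(hsv[...,2]>40)")
s+='''
def held(P,zt,r):
    "centre of the held weight's top, depth points within 4 mm of height zt (in wrist-biased world)"
    st=read_state(); Q=P.reshape(-1,3); p=np.array(st["position"])
    k=(np.hypot(*(Q[:,:2]-p[:2]).T)<r+8)&(abs(Q[:,2]-zt)<4); q=Q[k]
    c,rr=cv2.minEnclosingCircle(q[:,:2].astype(np.float32)); print("held rel tcp",k.sum(),(np.array(c)-p[:2]).round(1),"dia",round(2*rr,1),"z rel",(np.median(q[:,2])-p[2]).round(1), np.percentile(q[:,2]-p[2],[5,95]).round(1))
'''
open("h.py","w").write(s)
from h import *
d,P=well(8,26,(643,-80),"wD2")
hsv=cv2.cvtColor(d["image"],cv2.COLOR_RGB2HSV); print(hsv[136,312],hsv[136,300])
held(P,read_state()["position"][2]+8,10)
print(P[325,318]-read_state()["position"],P[300,315]-read_state()["position"])
E
```

```text
tcp [594.5 -29.4 127.9] w 16.6
well 641.5 -81.1 dia 24.0 bbox c [641.5 -81.3] [641.5 -81.3] px [312. 137.] depth z 7.2
[111  86 253] [109  84 253]
held rel tcp 2139 [ 2.  -1.8] dia 33.7 z rel 7.4 [5.4 9.9]
[-2.63840409  0.14566295  6.96048332] [ 4.95937002 -6.75159941  5.88483932]
```

>>> servo_tool(rotation=[[0,0,0],[0,0,0],[0,0,0],[0,0,0],[0,0,0],[0,0,0],[0,0,0],[0,0,0]], slide=[[0.06,-0.065,-0.03],[0.14,-0.155,-0.12],[0.2,-0.22,-0.23],[0.23,-0.25,-0.33],[0.237,-0.259,-0.41],[0.237,-0.259,-0.46],[0.237,-0.259,-0.48],[0.237,-0.259,-0.48]], grip=[-1,-1,-1,-1,-1,-1,-1,-1])

```text
clock: 10.2
position: [642.1, -81.0, 32.6]
ee_rot: [0.911, -0.413, 0.0, -0.0]
contact_force: [0.6, 0.4, -0.9]
gripper_width: 17.2
grasp_force: 58.6
```

>>> servo_tool(rotation=[[0,0,0],[0,0,0],[0,0,0],[0,0,0],[0,0,0],[0,0,0]], slide=[[0,0,-0.01],[0,0,-0.02],[0,0,-0.03],[0,0,-0.04],[0,0,-0.05],[0,0,-0.05]], grip=[-1,-1,-1,-1,-1,-1])

```text
clock: 10.95
position: [641.8, -81.5, 22.0]
ee_rot: [0.91, -0.414, -0.0, 0.0]
contact_force: [-0.4, -0.2, -0.2]
gripper_width: 17.0
grasp_force: 58.6
```

>>> servo_tool(rotation=[[0,0,0],[0,0,0],[0,0,0],[0,0,0]], slide=[[0,0,-0.005],[0,0,-0.01],[0,0,-0.013],[0,0,-0.013]], grip=[-1,-1,-1,-1])

```text
clock: 11.45
position: [642.0, -81.4, 19.7]
ee_rot: [0.91, -0.414, -0.0, 0.0]
contact_force: [0.0, -0.7, -1.1]
gripper_width: 16.5
grasp_force: 58.6
```

>>> servo_tool(rotation=[[0,0,0],[0,0,0],[0,0,0]], slide=[[0,0,-0.005],[0,0,-0.005],[0,0,-0.005]], grip=[-1,-1,-1])

```text
clock: 11.82
position: [642.0, -81.4, 18.7]
ee_rot: [0.911, -0.413, -0.0, 0.0]
contact_force: [-0.2, -0.2, -0.0]
gripper_width: 16.8
grasp_force: 58.6
```

>>> servo_tool(rotation=[[0,0,0],[0,0,0],[0,0,0],[0,0,0],[0,0,0],[0,0,0],[0,0,0],[0,0,0]], slide=[[0,0,-0.003],[0,0,-0.003],[0,0,-0.003],[0,0,-0.003],[0,0,-0.003],[0,0,0.05],[-0.1,0.1,0.15],[-0.2,0.2,0.3]], grip=[-1,-0.6,-0.3,0,0,0,0,0])

```text
clock: 12.82
position: [601.2, -41.3, 79.1]
ee_rot: [0.91, -0.414, -0.001, 0.0]
contact_force: [0.4, -0.1, 0.8]
gripper_width: 42.8
grasp_force: 0.0
```

>>> servo_tool(rotation=[[0,0,0],[0,0,0]], slide=[[-0.05,0.05,0.15],[-0.05,0.05,0.2]], grip=[0,0])

```text
clock: 13.08
position: [592.9, -30.7, 121.7]
ee_rot: [0.911, -0.413, 0.002, -0.001]
contact_force: [0.5, 0.7, -0.4]
gripper_width: 42.7
grasp_force: 0.0
```

```bash
cat >> h.py <<'E'
def seated(c,r,zt,name):
    st=read_state(); d,P=cloud("wrist"); save(d["image"],name); Q=P.reshape(-1,3)
    k=(np.hypot(Q[:,0]-c[0],Q[:,1]-c[1])<r+8)&(Q[:,2]>zt-5); q=Q[k]
    cc,rr=cv2.minEnclosingCircle(q[:,:2].astype(np.float32)); print("seated",k.sum(),np.round(cc,1),"dia",round(2*rr,1),"top z",np.percentile(q[:,2],[5,50,95]).round(1),"expect",zt-1.7)
E
python3 -c "
from h import *
seated((641.5,-81.2),10,28,'wE'); print(read_state()['position'])"
```

```text
seated 842 [641.2 -81.3] dia 19.8 top z [24.9 26.1 27.3] expect 26.3
[593.47909075 -31.09082105 121.90175345]
```

View pics/wE.png

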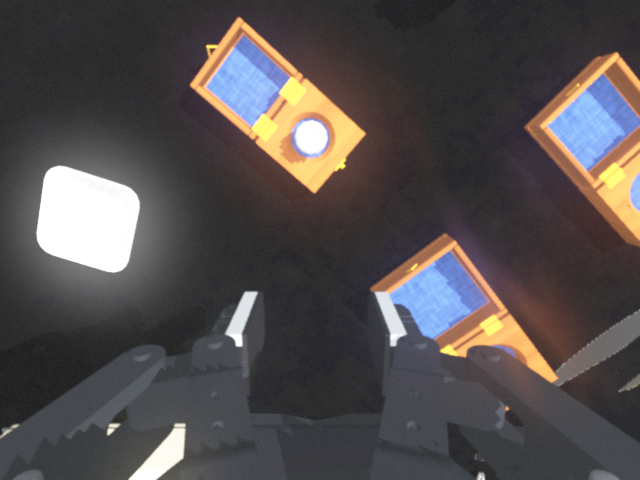

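>>> servo_tool(rotation=[[0,0,0],[0,0,0],[0,0,0],[0,0,0],[0,0,0],[0,0,0],[0,0,0],[0,0,0]], slide=[[0,0.02,0.15],[-0.02,0.1,0.35],[-0.04,0.22,0.53],[-0.06,0.38,0.63],[-0.08,0.55,0.66],[-0.1,0.72,0.66],[-0.12,0.88,0.66],[-0.13,1.0,0.66]], grip=[0,0,0,0,0,0,0,0])

```text
clock: 14.12
position: [566.1, 169.3, 249.3]
ee_rot: [0.91, -0.414, -0.001, 0.001]
contact_force: [-0.2, -0.4, 0.4]
gripper_width: 42.6
grasp_force: 0.0
```

>>> servo_tool(rotation=[[0,0,0],[0,0,0],[0,0,0],[0,0,0],[0,0,0]], slide=[[-0.04,0.16,0],[-0.08,0.32,0],[-0.12,0.47,0],[-0.15,0.54,0],[-0.15,0.54,0]], grip=[0.1,0.1,0.1,0.1,0.1])

```text
clock: 14.75
position: [535.9, 276.7, 249.9]
ee_rot: [0.911, -0.413, -0.0, 0.001]
contact_force: [1.2, -0.1, 0.3]
gripper_width: 46.9
grasp_force: 0.0
```

```bash
cat >> h.py <<'E'
def stack(tops):
    st=read_state(); d,P=cloud("wrist"); Q=P.reshape(-1,3); print("tcp",np.round(st["position"],1))
    for t,r in tops:
        k=(abs(Q[:,2]-t+1.7)<5)&(np.hypot(Q[:,0]-536,Q[:,1]-276.5)<r+8)
        if k.sum()>5: c,rr=cv2.minEnclosingCircle(Q[k][:,:2].astype(np.float32)); print(t,k.sum(),np.round(c,1),round(2*rr,1),np.median(Q[k][:,2]).round(1))
    save(d["image"],"stk%d"%(10*st["clock"]))
E
python3 -c "
from h import *
stack(((168.5,13.5),(146.5,17.5),(120,23)))"
```

```text
tcp [535.9 276.7 249.9]
168.5 1372 [536.2 276.4] 27.1 166.8
146.5 565 [536.2 276.7] 34.8 145.0
120 816 [536.  276.8] 46.0 118.5
```

>>> servo_tool(rotation=[[0,0,0],[0,0,0],[0,0,0],[0,0,0],[0,0,0],[0,0,0],[0,0,0],[0,0,0]], slide=[[0,0,-0.05],[0,0,-0.15],[0,0,-0.25],[0,0,-0.34],[0,0,-0.4],[0,0,-0.44],[0,0,-0.455],[0,0,-0.455]], grip=[0.1,0.1,0.1,0.1,0.1,0.1,0.1,0.1])

```text
clock: 15.8
position: [536.2, 276.6, 160.0]
ee_rot: [0.911, -0.413, 0.0, -0.0]
contact_force: [0.1, -0.5, 0.1]
gripper_width: 46.8
grasp_force: 0.0
```

>>> servo_tool(rotation=[[0,0,0],[0,0,0],[0,0,0],[0,0,0],[0,0,0],[0,0,0],[0,0,0],[0,0,0]], slide=[[0,0,0],[0,0,0],[0,0,0],[0,0,0],[0,0,0],[0,0,0],[0,0,0],[0,0,0]], grip=[0,-0.2,-0.35,-0.5,-0.7,-1,-1,-1])

```text
clock: 16.8
position: [536.5, 276.9, 160.4]
ee_rot: [0.911, -0.413, 0.0, -0.001]
contact_force: [0.0, 0.4, 4.6]
gripper_width: 23.4
grasp_force: 58.9
```

>>> servo_tool(rotation=[[0,0,0],[0,0,0],[0,0,0],[0,0,0],[0,0,0],[0,0,0],[0,0,0],[0,0,0]], slide=[[0,0,0.02],[0,0,0.08],[0,0,0.17],[0,0,0.27],[0,0,0.37],[0,0,0.45],[0,-0.02,0.49],[-0.01,-0.07,0.5]], grip=[-1,-1,-1,-1,-1,-1,-1,-1])

```text
clock: 17.8
position: [533.8, 262.3, 259.7]
ee_rot: [0.911, -0.413, -0.0, 0.0]
contact_force: [0.1, 0.3, -1.2]
gripper_width: 23.4
grasp_force: 58.9
```

>>> servo_tool(rotation=[[0,0,0],[0,0,0],[0,0,0],[0,0,0],[0,0,0],[0,0,0],[0,0,0],[0,0,0]], slide=[[-0.02,-0.09,0],[-0.05,-0.2,0],[-0.08,-0.33,0],[-0.12,-0.46,0],[-0.16,-0.6,0],[-0.2,-0.73,0],[-0.25,-0.87,0],[-0.3,-1,0]], grip=[-1,-1,-1,-1,-1,-1,-1,-1])

```text
clock: 18.8
position: [473.2, 60.6, 259.8]
ee_rot: [0.91, -0.414, 0.0, -0.0]
contact_force: [0.8, -0.0, -1.7]
gripper_width: 23.8
grasp_force: 59.0
```

>>> servo_tool(rotation=[[0,0,0],[0,0,0],[0,0,0],[0,0,0],[0,0,0],[0,0,0],[0,0,0],[0,0,0]], slide=[[-0.05,-0.14,0],[-0.1,-0.28,-0.05],[-0.15,-0.42,-0.1],[-0.2,-0.56,-0.16],[-0.25,-0.7,-0.25],[-0.3,-0.83,-0.35],[-0.34,-0.93,-0.45],[-0.36,-1.0,-0.53]], grip=[-1,-1,-1,-1,-1,-1,-1,-1])

```text
clock: 19.8
position: [400.6, -138.9, 153.2]
ee_rot: [0.91, -0.414, -0.0, 0.0]
contact_force: [1.5, 0.3, -0.9]
gripper_width: 23.8
grasp_force: 59.0
```

>>> servo_tool(rotation=[[0,0,0],[0,0,0],[0,0,0]], slide=[[0,-0.05,-0.07],[0,-0.09,-0.13],[0,-0.09,-0.13]], grip=[-1,-1,-1])

```text
clock: 20.18
position: [401.1, -156.0, 127.0]
ee_rot: [0.91, -0.414, -0.001, 0.0]
contact_force: [0.7, 0.1, -0.9]
gripper_width: 23.8
grasp_force: 59.0
```

```bash
python3 - <<'E'
from h import *
d,P=well(9,34,(448,-207),"wF"); held(P,read_state()["position"][2]+7,13.5)
E
```

```text
tcp [ 401.1 -156.   127. ] w 23.8
well 448.5 -207.3 dia 32.8 bbox c [ 448.5 -207.3] [ 448.6 -207.4] px [311. 137.] depth z 8.1
held rel tcp 3584 [ 3.1 -2.8] dia 40.3 z rel 5.8 [4.5 8.3]
```

>>> servo_tool(rotation=[[0,0,0],[0,0,0],[0,0,0],[0,0,0],[0,0,0],[0,0,0],[0,0,0],[0,0,0]], slide=[[0.06,-0.065,-0.03],[0.14,-0.155,-0.12],[0.2,-0.22,-0.23],[0.23,-0.25,-0.31],[0.234,-0.257,-0.38],[0.234,-0.257,-0.43],[0.234,-0.257,-0.45],[0.234,-0.257,-0.45]], grip=[-1,-1,-1,-1,-1,-1,-1,-1])

```text
clock: 21.22
position: [448.8, -206.6, 37.9]
ee_rot: [0.911, -0.413, 0.0, 0.0]
contact_force: [0.4, 0.3, -1.7]
gripper_width: 23.7
grasp_force: 59.0
```

>>> servo_tool(rotation=[[0,0,0],[0,0,0],[0,0,0],[0,0,0],[0,0,0],[0,0,0]], slide=[[0,0,-0.01],[0,0,-0.02],[0,0,-0.03],[0,0,-0.04],[0,0,-0.05],[0,0,-0.05]], grip=[-1,-1,-1,-1,-1,-1])

```text
clock: 21.98
position: [448.7, -206.8, 27.5]
ee_rot: [0.91, -0.414, -0.0, 0.0]
contact_force: [-0.3, 0.6, -1.0]
gripper_width: 24.1
grasp_force: 59.0
```

>>> servo_tool(rotation=[[0,0,0],[0,0,0],[0,0,0],[0,0,0],[0,0,0],[0,0,0]], slide=[[0,0,-0.005],[0,0,-0.01],[0,0,-0.015],[0,0,-0.02],[0,0,-0.022],[0,0,-0.022]], grip=[-1,-1,-1,-1,-1,-1])

```text
clock: 22.72
position: [448.8, -206.8, 23.3]
ee_rot: [0.91, -0.414, -0.0, 0.0]
contact_force: [-0.5, -0.8, -0.5]
gripper_width: 23.6
grasp_force: 59.0
```

>>> servo_tool(rotation=[[0,0,0],[0,0,0],[0,0,0],[0,0,0],[0,0,0],[0,0,0],[0,0,0],[0,0,0]], slide=[[0,0,-0.003],[0,0,-0.003],[0,0,-0.003],[0,0,-0.003],[0,0,-0.003],[0,0,0.05],[-0.1,0.1,0.15],[-0.2,0.2,0.3]], grip=[-1,-0.6,-0.3,0,0.1,0.1,0.1,0.1])

```text
clock: 23.72
position: [408.0, -166.5, 83.8]
ee_rot: [0.91, -0.414, -0.001, 0.0]
contact_force: [0.0, 1.1, -0.4]
gripper_width: 46.9
grasp_force: 0.0
```

>>> servo_tool(rotation=[[0,0,0],[0,0,0],[0,0,0]], slide=[[-0.05,0.05,0.15],[-0.05,0.05,0.2],[-0.05,0.05,0.2]], grip=[0.1,0.1,0.1])

```text
clock: 24.1
position: [399.6, -156.9, 124.1]
ee_rot: [0.911, -0.413, 0.001, -0.001]
contact_force: [0.4, 0.1, -0.2]
gripper_width: 47.0
grasp_force: 0.0
```

```bash
python3 -c "
from h import *
seated((448.5,-207.3),13.5,31,'wG'); print(read_state()['position'])"
```

```text
seated 1540 [ 448.4 -207.4] dia 26.8 top z [28.  29.2 30.4] expect 29.3
[ 398.99547335 -156.97494957  123.19604704]
```

>>> servo_tool(rotation=[[0,0,0],[0,0,0],[0,0,0],[0,0,0],[0,0,0],[0,0,0],[0,0,0],[0,0,0]], slide=[[0,0.05,0.1],[0.02,0.15,0.25],[0.05,0.27,0.4],[0.1,0.4,0.52],[0.15,0.55,0.56],[0.2,0.7,0.56],[0.25,0.85,0.56],[0.3,1.0,0.56]], grip=[0.1,0.1,0.1,0.1,0.1,0.2,0.3,0.4])

```text
clock: 25.15
position: [459.1, 43.9, 233.7]
ee_rot: [0.91, -0.414, -0.001, 0.001]
contact_force: [0.3, 0.1, 0.4]
gripper_width: 59.9
grasp_force: 0.0
```

>>> servo_tool(rotation=[[0,0,0],[0,0,0],[0,0,0],[0,0,0],[0,0,0],[0,0,0],[0,0,0],[0,0,0]], slide=[[0.04,0.15,0],[0.09,0.3,0],[0.14,0.45,0],[0.18,0.6,0],[0.22,0.74,0],[0.26,0.86,0],[0.3,0.96,0],[0.33,1,0]], grip=[0.4,0.4,0.4,0.4,0.4,0.4,0.4,0.4])

```text
clock: 26.15
position: [525.3, 243.9, 233.9]
ee_rot: [0.911, -0.413, -0.001, 0.001]
contact_force: [-0.7, -0.4, 0.1]
gripper_width: 59.6
grasp_force: 0.0
```

>>> servo_tool(rotation=[[0,0,0],[0,0,0],[0,0,0]], slide=[[0.04,0.12,0],[0.056,0.167,0],[0.056,0.167,0]], grip=[0.4,0.4,0.4])

```text
clock: 26.52
position: [536.0, 276.5, 234.8]
ee_rot: [0.911, -0.413, -0.0, 0.0]
contact_force: [-0.3, 0.8, -0.2]
gripper_width: 59.6
grasp_force: 0.0
```

```bash
python3 -c "
from h import *
stack(((146.5,17.5),(120,23)))"
```

```text
tcp [536.  276.5 234.8]
146.5 2172 [536.  276.9] 35.1 144.9
120 912 [535.9 276.8] 45.9 118.6
```

>>> servo_tool(rotation=[[0,0,0],[0,0,0],[0,0,0],[0,0,0],[0,0,0],[0,0,0],[0,0,0],[0,0,0]], slide=[[0,0,-0.05],[0,0,-0.15],[0,0,-0.27],[0,0,-0.37],[0,0,-0.44],[0,0,-0.48],[0,0,-0.505],[0,0,-0.505]], grip=[0.4,0.4,0.4,0.4,0.4,0.4,0.4,0.4])

```text
clock: 27.58
position: [536.1, 276.6, 134.4]
ee_rot: [0.911, -0.414, 0.0, -0.0]
contact_force: [-0.4, 0.7, -0.1]
gripper_width: 59.9
grasp_force: 0.0
```

>>> servo_tool(rotation=[[0,0,0],[0,0,0],[0,0,0],[0,0,0],[0,0,0],[0,0,0],[0,0,0],[0,0,0]], slide=[[0,0,0],[0,0,0],[0,0,0],[0,0,0],[0,0,0],[0,0,0],[0,0,0],[0,0,0]], grip=[0.25,0.1,-0.05,-0.2,-0.4,-1,-1,-1])

```text
clock: 28.58
position: [536.4, 276.8, 135.1]
ee_rot: [0.911, -0.413, 0.0, -0.0]
contact_force: [-0.5, 0.7, 5.5]
gripper_width: 32.6
grasp_force: 59.4
```

>>> servo_tool(rotation=[[0,0,0],[0,0,0],[0,0,0],[0,0,0],[0,0,0],[0,0,0],[0,0,0],[0,0,0]], slide=[[0,0,0.02],[0,0,0.08],[0,0,0.17],[0,0,0.27],[0,0,0.38],[0,0,0.48],[0,0,0.53],[0,0,0.55]], grip=[-1,-1,-1,-1,-1,-1,-1,-1])

```text
clock: 29.58
position: [535.9, 276.5, 244.6]
ee_rot: [0.91, -0.414, -0.0, -0.0]
contact_force: [-0.2, -0.8, -2.7]
gripper_width: 32.4
grasp_force: 59.7
```

>>> servo_tool(rotation=[[0,0,0],[0,0,0],[0,0,0],[0,0,0],[0,0,0],[0,0,0],[0,0,0],[0,0,0]], slide=[[-0.02,-0.04,0],[-0.07,-0.12,0],[-0.13,-0.23,0],[-0.2,-0.35,0],[-0.27,-0.47,0],[-0.34,-0.59,0],[-0.4,-0.7,0],[-0.45,-0.8,0]], grip=[-1,-1,-1,-1,-1,-1,-1,-1])

```text
clock: 30.58
position: [444.7, 115.1, 243.7]
ee_rot: [0.91, -0.414, -0.0, 0.001]
contact_force: [-0.3, -0.7, -3.0]
gripper_width: 32.3
grasp_force: 59.8
```

>>> servo_tool(rotation=[[0,0,0],[0,0,0],[0,0,0],[0,0,0],[0,0,0],[0,0,0],[0,0,0],[0,0,0]], slide=[[-0.05,-0.09,-0.02],[-0.1,-0.18,-0.08],[-0.16,-0.28,-0.17],[-0.21,-0.38,-0.28],[-0.26,-0.46,-0.4],[-0.3,-0.52,-0.5],[-0.32,-0.545,-0.57],[-0.32,-0.545,-0.585]], grip=[-1,-1,-1,-1,-1,-1,-1,-1])

```text
clock: 31.58
position: [380.9, 6.7, 126.5]
ee_rot: [0.91, -0.414, -0.001, 0.001]
contact_force: [1.4, -0.2, -2.0]
gripper_width: 32.1
grasp_force: 59.8
```

```bash
python3 - <<'E'
from h import *
d,P=well(10,43,(428,-45),"wH"); held(P,read_state()["position"][2]+10,17.5)
E
```

```text
tcp [380.9   6.7 126.5] w 32.1
well 427.9 -44.6 dia 42.0 bbox c [428.1 -44.9] [428.3 -45. ] px [311. 137.] depth z 9.2
held rel tcp 6151 [ 3.5 -3.3] dia 48.4 z rel 9.5 [ 8.  10.9]
```

>>> servo_tool(rotation=[[0,0,0],[0,0,0],[0,0,0],[0,0,0],[0,0,0],[0,0,0],[0,0,0],[0,0,0]], slide=[[0.06,-0.065,-0.03],[0.14,-0.155,-0.12],[0.2,-0.22,-0.23],[0.23,-0.255,-0.31],[0.233,-0.262,-0.37],[0.233,-0.262,-0.42],[0.233,-0.262,-0.44],[0.233,-0.262,-0.44]], grip=[-1,-1,-1,-1,-1,-1,-1,-1])

```text
clock: 32.62
position: [428.6, -44.6, 39.4]
ee_rot: [0.911, -0.413, 0.0, -0.0]
contact_force: [0.2, -0.8, -1.8]
gripper_width: 32.3
grasp_force: 59.8
```

>>> servo_tool(rotation=[[0,0,0],[0,0,0],[0,0,0],[0,0,0],[0,0,0],[0,0,0]], slide=[[0,0,-0.01],[0,0,-0.02],[0,0,-0.03],[0,0,-0.04],[0,0,-0.05],[0,0,-0.05]], grip=[-1,-1,-1,-1,-1,-1])

```text
clock: 33.38
position: [428.5, -44.9, 29.1]
ee_rot: [0.91, -0.414, -0.0, 0.0]
contact_force: [-0.4, 0.1, -1.7]
gripper_width: 32.4
grasp_force: 59.8
```

>>> servo_tool(rotation=[[0,0,0],[0,0,0],[0,0,0],[0,0,0],[0,0,0]], slide=[[0,0,-0.005],[0,0,-0.01],[0,0,-0.015],[0,0,-0.018],[0,0,-0.018]], grip=[-1,-1,-1,-1,-1])

```text
clock: 34.0
position: [428.6, -44.8, 25.7]
ee_rot: [0.911, -0.413, -0.0, 0.0]
contact_force: [0.6, -0.4, -1.9]
gripper_width: 32.1
grasp_force: 59.8
```

>>> servo_tool(rotation=[[0,0,0],[0,0,0],[0,0,0],[0,0,0],[0,0,0],[0,0,0],[0,0,0],[0,0,0]], slide=[[0,0,-0.003],[0,0,-0.003],[0,0,-0.003],[0,0,-0.003],[0,0,-0.003],[0,0,0.05],[-0.1,0.1,0.15],[-0.2,0.2,0.3]], grip=[-1,-0.4,-0.1,0.2,0.4,0.4,0.4,0.4])

```text
clock: 35.0
position: [387.8, -4.7, 86.3]
ee_rot: [0.91, -0.414, -0.0, 0.001]
contact_force: [-0.1, -0.1, -0.7]
gripper_width: 59.8
grasp_force: 0.0
```

>>> servo_tool(rotation=[[0,0,0],[0,0,0],[0,0,0]], slide=[[-0.05,0.05,0.15],[-0.05,0.05,0.2],[-0.05,0.05,0.2]], grip=[0.4,0.4,0.4])

```text
clock: 35.38
position: [379.2, 5.3, 126.4]
ee_rot: [0.91, -0.414, 0.001, -0.001]
contact_force: [-0.1, 0.1, -1.4]
gripper_width: 59.7
grasp_force: 0.0
```

```bash
python3 -c "
from h import *
seated((428.1,-44.9),17.5,36.5,'wI'); print(read_state()['position'])"
```

```text
seated 2690 [427.9 -45. ] dia 34.8 top z [33.5 34.7 35.9] expect 34.8
[378.65466331   4.97560572 125.55790484]
```

>>> servo_tool(rotation=[[0,0,0],[0,0,0],[0,0,0],[0,0,0],[0,0,0],[0,0,0],[0,0,0],[0,0,0]], slide=[[0,0.03,0.1],[0.03,0.1,0.25],[0.08,0.2,0.4],[0.14,0.32,0.48],[0.21,0.45,0.5],[0.28,0.58,0.5],[0.35,0.7,0.5],[0.43,0.82,0.5]], grip=[0.4,0.4,0.4,0.4,0.5,0.6,0.7,0.7])

```text
clock: 36.42
position: [464.9, 169.3, 223.7]
ee_rot: [0.91, -0.414, -0.001, 0.002]
contact_force: [0.6, -1.6, 0.3]
gripper_width: 72.4
grasp_force: 0.0
```

>>> servo_tool(rotation=[[0,0,0],[0,0,0],[0,0,0],[0,0,0],[0,0,0],[0,0,0]], slide=[[0.08,0.13,0],[0.16,0.26,0],[0.25,0.39,0],[0.32,0.49,0],[0.356,0.537,0],[0.356,0.537,0]], grip=[0.7,0.7,0.7,0.7,0.7,0.7])

```text
clock: 37.17
position: [535.9, 276.3, 224.0]
ee_rot: [0.91, -0.414, -0.001, 0.001]
contact_force: [-0.4, -0.0, 0.1]
gripper_width: 72.7
grasp_force: 0.0
```

```bash
python3 -c "
from h import *
stack(((120,23),))"; cp pics/stk*.png /tmp; ls pics
```

```text
tcp [535.9 276.3 224. ]
120 3348 [536.1 276.7] 45.9 118.4
side0.png
stk147.png
stk265.png
stk371.png
top0.png
topcrop.png
wA.png
wB.png
wC.png
wD.png
wD2.png
wE.png
wF.png
wG.png
wH.png
wI.png
```

>>> servo_tool(rotation=[[0,0,0],[0,0,0],[0,0,0],[0,0,0],[0,0,0],[0,0,0],[0,0,0],[0,0,0]], slide=[[0,0,-0.06],[0,0,-0.17],[0,0,-0.3],[0,0,-0.42],[0,0,-0.51],[0,0,-0.58],[0,0,-0.62],[0,0,-0.62]], grip=[0.7,0.7,0.7,0.7,0.7,0.7,0.7,0.7])

```text
clock: 38.22
position: [535.6, 276.3, 101.3]
ee_rot: [0.91, -0.414, -0.0, 0.0]
contact_force: [0.8, -0.0, -0.1]
gripper_width: 72.7
grasp_force: 0.0
```

>>> servo_tool(rotation=[[0,0,0],[0,0,0],[0,0,0],[0,0,0],[0,0,0],[0,0,0],[0,0,0],[0,0,0]], slide=[[0,0,0],[0,0,0],[0,0,0],[0,0,0],[0,0,0],[0,0,0],[0,0,0],[0,0,0]], grip=[0.5,0.35,0.2,0.05,-0.2,-1,-1,-1])

```text
clock: 39.22
position: [536.4, 277.1, 102.7]
ee_rot: [0.911, -0.413, 0.001, -0.001]
contact_force: [0.4, 0.3, 5.0]
gripper_width: 43.7
grasp_force: 60.8
```

>>> servo_tool(rotation=[[0,0,0],[0,0,0],[0,0,0],[0,0,0],[0,0,0],[0,0,0],[0,0,0],[0,0,0]], slide=[[0,0,0.02],[0,0,0.08],[0,0,0.18],[0,0,0.3],[0,0,0.42],[0,0,0.54],[0,0,0.62],[0,0,0.65]], grip=[-1,-1,-1,-1,-1,-1,-1,-1])

```text
clock: 40.22
position: [535.7, 276.6, 232.3]
ee_rot: [0.91, -0.414, -0.0, -0.0]
contact_force: [-0.0, 0.2, -4.2]
gripper_width: 43.7
grasp_force: 61.9
```

>>> servo_tool(rotation=[[0,0,0],[0,0,0],[0,0,0],[0,0,0],[0,0,0],[0,0,0],[0,0,0],[0,0,0]], slide=[[0,-0.05,0],[-0.02,-0.14,0],[-0.05,-0.26,0],[-0.08,-0.4,0],[-0.11,-0.55,0],[-0.14,-0.7,0],[-0.17,-0.85,0],[-0.2,-1,0]], grip=[-1,-1,-1,-1,-1,-1,-1,-1])

```text
clock: 41.22
position: [494.4, 74.0, 231.6]
ee_rot: [0.91, -0.414, -0.0, 0.0]
contact_force: [0.6, -0.8, -4.7]
gripper_width: 43.9
grasp_force: 61.9
```

>>> servo_tool(rotation=[[0,0,0],[0,0,0],[0,0,0],[0,0,0],[0,0,0],[0,0,0],[0,0,0],[0,0,0]], slide=[[-0.03,-0.13,0],[-0.06,-0.25,0],[-0.09,-0.38,0],[-0.12,-0.5,0],[-0.15,-0.63,0],[-0.18,-0.75,0],[-0.22,-0.88,0],[-0.25,-1,0]], grip=[-1,-1,-1,-1,-1,-1,-1,-1])

```text
clock: 42.22
position: [443.7, -125.2, 231.6]
ee_rot: [0.91, -0.414, -0.0, 0.0]
contact_force: [0.2, -0.6, -4.8]
gripper_width: 43.9
grasp_force: 61.9
```

>>> servo_tool(rotation=[[0,0,0],[0,0,0],[0,0,0],[0,0,0],[0,0,0],[0,0,0],[0,0,0],[0,0,0]], slide=[[-0.05,-0.15,-0.02],[-0.1,-0.32,-0.07],[-0.15,-0.49,-0.14],[-0.2,-0.66,-0.22],[-0.25,-0.82,-0.31],[-0.29,-0.93,-0.4],[-0.31,-1,-0.45],[-0.31,-1,-0.47]], grip=[-1,-1,-1,-1,-1,-1,-1,-1])

```text
clock: 43.22
position: [382.7, -324.1, 137.3]
ee_rot: [0.91, -0.414, -0.0, 0.0]
contact_force: [-0.5, 0.5, -5.4]
gripper_width: 43.3
grasp_force: 62.1
```

```bash
python3 - <<'E'
from h import *
d,P=well(13,54,(430,-379),"wJ"); held(P,read_state()["position"][2]+15.5,23)
E
```

```text
tcp [ 382.7 -324.1  137.3] w 43.3
well 430.3 -377.6 dia 53.1 bbox c [ 430.4 -377.8] [ 430.6 -378.1] px [313. 133.] depth z 12.2
held rel tcp 11190 [ 4.7 -4.7] dia 59.1 z rel 15.8 [14.5 17. ]
```

View pics/wJ.png

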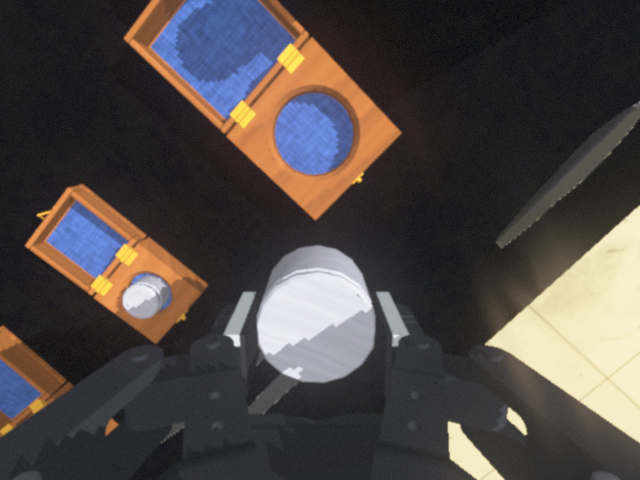

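>>> servo_tool(rotation=[[0,0,0],[0,0,0],[0,0,0],[0,0,0],[0,0,0],[0,0,0],[0,0,0],[0,0,0]], slide=[[0.06,-0.07,-0.03],[0.14,-0.165,-0.1],[0.2,-0.235,-0.2],[0.23,-0.265,-0.28],[0.234,-0.272,-0.35],[0.234,-0.272,-0.4],[0.234,-0.272,-0.44],[0.234,-0.272,-0.44]], grip=[-1,-1,-1,-1,-1,-1,-1,-1])

```text
clock: 44.28
position: [430.1, -377.5, 49.4]
ee_rot: [0.911, -0.413, -0.001, -0.0]
contact_force: [0.1, 0.1, -5.0]
gripper_width: 44.2
grasp_force: 62.1
```

>>> servo_tool(rotation=[[0,0,0],[0,0,0],[0,0,0],[0,0,0],[0,0,0],[0,0,0],[0,0,0]], slide=[[0,0,-0.01],[0,0,-0.02],[0,0,-0.03],[0,0,-0.04],[0,0,-0.05],[0,0,-0.06],[0,0,-0.06]], grip=[-1,-1,-1,-1,-1,-1,-1])

```text
clock: 45.15
position: [430.4, -377.7, 37.5]
ee_rot: [0.91, -0.414, -0.0, -0.0]
contact_force: [-0.9, -1.1, -5.1]
gripper_width: 43.7
grasp_force: 62.1
```

>>> servo_tool(rotation=[[0,0,0],[0,0,0],[0,0,0],[0,0,0],[0,0,0]], slide=[[0,0,-0.005],[0,0,-0.01],[0,0,-0.015],[0,0,-0.018],[0,0,-0.018]], grip=[-1,-1,-1,-1,-1])

```text
clock: 45.78
position: [430.6, -377.8, 34.1]
ee_rot: [0.91, -0.414, -0.0, -0.0]
contact_force: [-0.3, -0.4, -4.7]
gripper_width: 43.6
grasp_force: 62.1
```

>>> servo_tool(rotation=[[0,0,0],[0,0,0],[0,0,0],[0,0,0],[0,0,0],[0,0,0],[0,0,0],[0,0,0]], slide=[[0,0,-0.003],[0,0,-0.003],[0,0,-0.003],[0,0,-0.003],[0,0,-0.003],[0,0,0.04],[0,0,0.15],[-0.1,0.1,0.3]], grip=[-1,0,0.3,0.6,0.7,0.7,0.7,0.7])

```text
clock: 46.78
position: [411.4, -358.5, 94.8]
ee_rot: [0.91, -0.414, 0.0, 0.0]
contact_force: [0.7, 0.1, 0.9]
gripper_width: 72.7
grasp_force: 0.0
```

>>> servo_tool(rotation=[[0,0,0],[0,0,0],[0,0,0],[0,0,0],[0,0,0],[0,0,0]], slide=[[-0.1,0.1,0.15],[-0.15,0.15,0.2],[-0.15,0.15,0.4],[-0.15,0.15,0.4],[-0.15,0.15,0.4],[-0.15,0.15,0.4]], grip=[0.7,0.7,0.7,0.7,0.7,0.7])

```text
clock: 47.52
position: [380.0, -327.6, 172.8]
ee_rot: [0.91, -0.414, -0.001, -0.0]
contact_force: [-0.7, 0.9, -0.3]
gripper_width: 72.6
grasp_force: 0.0
```

```bash
python3 -c "
from h import *
seated((430.4,-377.9),23,51,'wK'); seated((448.5,-207.3),13.5,31,'wK2')
s=read_state();print(s['position'],s['contact_force'],s['clock'],s['joint_vel'].round(3))"
```

```text
seated 3652 [ 430.2 -378.2] dia 45.8 top z [48.  49.3 50.5] expect 49.3
seated 809 [ 448.4 -207.5] dia 27.8 top z [27.5 29.  30.3] expect 29.3
[ 380.17211722 -327.66136568  172.96197592] [-0.7878092  -0.07567575 -0.57502061] 47.625 [ 0.001 -0.002  0.006  0.001 -0.003  0.002]
```

View pics/wK.png

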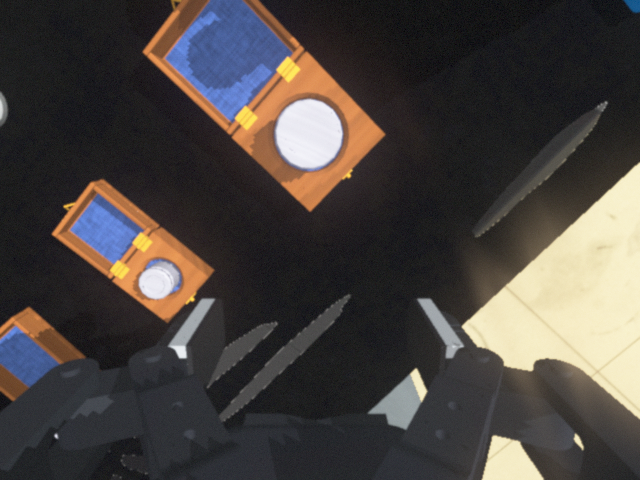

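The picture shows the 500 g weight home in its well at about pixel (309,134) and the 100 g weight home at about (160,280). The gripper is clear of everything.

```bash
python3 -c "
from bench import job_done
print(job_done())"
```

```text
the job is handed in; nothing more can be done
None
```

All four weights stand upright in the wells of their own cases, each measured within about 1 mm of the well's centre and of the expected height, and the job was handed in at about 48 s; the judge returned no verdict.

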